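# Clip the green sample plate onto the inspection stage

### The arm

A 7-joint arm with a two-finger parallel gripper is mounted at the origin on the work surface. World frame = base frame: x ahead of the robot, y to its left, z up, the work surface at z = 0. Lengths are in mm, angles in rad, forces in N, time in s.
With the tool pointing down it reaches from about 375 to 925 mm from the base axis. Payload 3.1 kg.
Tool frame: the origin (TCP) lies midway between the tips of the shut fingers; the grasp point (between the pads) lies 19 mm behind it; z points along the fingers, y is the line along which they close (so a half turn about z gives the same grasp; the last joint's range is limited). The gripper opens to 85 mm and grips with 20 to 120 N. Pads are 22 mm wide; open, the fingers measure 114 mm over their backs; the gripper's body (76 mm by 85 mm) begins 54 mm behind the grasp point. The pads swing forward as they close: fully open they stand 13 mm farther back than shut.
Start: joints at [-0.098, 0.383, 0.044, 1.598, -0.018, 1.161, -0.05], TCP at [650.002, 0.022, 231.269] pointing down, gripper open.
Joint ranges: [-2.61, 2.61], [-0.41, 2.15], [-1.48, 1.57], [0, 2.5], [-1.57, 4.71], [0.05, 1.97], [-2.85, 2.85]. Speed limits (rad/s): [2.79, 2.79, 3.14, 3.14, 3.14, 3.14, 3.14].

### API

Orientations are given as a 3x3 rotation matrix whose columns are the frame's x, y, z axes.
In Python, from plant import bot gives the robot as it stands. The module is installed in compiled form; this text tells all that it offers.
- The arm moves only by the shell command python3 -m creep 'ROWS'. ROWS is JSON, a list of rows, each a list of 5 numbers: the shift along the tool's x, y, z in mm, then the turn about the tool's z in degrees, then the opening, from -1 (shut) to 1 (fully open), so that 0 is half open. In form: [[dx, dy, dz, spin, grip], ...]. A call has 1 to 20 rows; each row is the pose to reach, as a shift and turn from the pose commanded when the call began, along the tool's axes at that moment; what a row does not reach only later rows make up. A row lasts 1/10 s, in which the tool goes at most 50 mm and 8.59 degrees, less where a joint would pass 70% of its speed; a pose out of reach is approached as far as the arm can. A call with a gripper value outside its range is refused whole. The fingers move at their own pace and stop on an object; the grip force is fixed at half the most. Time passes only in rows, so rows that repeat a pose let the fingers close. It gives the time, the measured TCP pose, the force, the opening and the grip force at its end, in the units of the state.
- bot.get_obs(): the state, without advancing time (a new reading comes with each control period).
- bot.read_camera(name): name is "scene" or "side" or "wrist"; returns (picture, depth): 420x560x3 uint8, blue, green, red; 420x560 float32, mm along the optical axis (not along the pixel's ray), 0 where there is no reading.
- bot.camera_info(name): a dict with "intrinsics" (3x3 intrinsics, pixels), "k1" (the pictures are not rectified: a ray, as slopes to the right and down, at radius r is drawn at 1 + k1 r^2 times it, then the intrinsics apply), "T" (4x4, takes a point from camera to world coordinates). Camera axes: x right, y down, z forward; pixel columns grow to the right and rows downward; lengths in mm; the calibration is good to about 2 mm. A picture is of the moment at which its call begins: read the wrist's pose just before it. camera_info takes no time and is no camera call; for the wrist camera it gives the pose at the moment of the call.
- bot.job_done(): hands the job in; it is judged then, once.
The state is a dict: "time": time; "joint_positions": joint angles; "qd": joint speeds; "joint_efforts": joint torques, N m; "tcp_pos": TCP position; "tool_rot": TCP orientation; "wrist_force": force on the tool from outside, world axes, zero at the start; "ft_torque": the same for the moment, N m; "opening": opening from 0.0 (shut) to 1.0 (fully open); "gripper_force": force on a finger pad.
Only numpy, scipy, OpenCV 4.12 (cv2) and the standard library are available. Lean on these libraries where they do the work, as an engineer would, in place of code of your own. Each camera call takes 0.05 s, during which the arm holds its last target. There are 200 camera calls.

### The job

On the dental bench, pick up the green glass sample plate by its grip block, lay it flat on the grey inspection stage in front of the two sprung clips, and slide it in under them until its raised lip has passed the clips, they have snapped down onto the glass behind it, and the plate is fully home against the stop. Let go of it there, and leave the amber plate where it lies.

Things in the scene. Friction and masses are not known exactly. Their poses are not given: they have to be found in the camera images.
- green_grip (a point): Centre of the green plate's green grip block, 26 (x) by 16 (y) mm, 35 tall, on a glass plate 110 (x) by 60 (y), 5 thick, 0.11 kg. Point: 22.5 above the underside, on the centre line, 25 from the rear edge, 85 from the front (+x). Block top 40 above the underside. Along the front edge a raised green lip, 12 wide, top 9 above the underside. White crown 8 high between. Pinch along y; z up.
- amber_grip (a point): The same point on a second plate of the same shape, lying flat on the bench like the green one, but with amber glass and an orange block and lip: a bystander, to be left alone.
- stage_home (a point): Where the block's centre is when the plate is home on the fixed grey stage (230 x 130, 30 mm high); x: slide-in direction, z up. Flat top 22.5 below, from 100 behind (-x) to 130 ahead. Stop for the plate's front edge 85 ahead; guide rails 8 high, 68 apart inside, 25 to 91 ahead, flared 32 before. Block 70 behind this point: lip 12 clear of the clips; slide 70 to the stop.
- clips (a joint): Angle (rad) of two steel clips on one sprung shaft: 0 down without plate (2 mm over the stage), about 0.13 on the lip, 0.05 on the glass. Each 12 mm wide, 20 either side of the centre line, under 35 high. From home along +x: up-turned noses begin 27 ahead (13 over the stage), they touch down 55 ahead. They press 5 N in all; sliding in takes up to 18 N; they drop 20 to 12 mm short of home.
There are look-alikes about, which are no part of the job. Of the things like the part that bears green_grip, leave any that is blue or yellow; of the rest the smaller one is meant.

How it is judged (in metres and radians):
At the end, for the whole second after the job is handed in: The green plate lies flat on the stage, its grip block within 10 mm of home along the slide, 12 mm sideways and 6 mm in height and within 10 degrees of square, with the clips snapped down on the glass behind the lip (joint between 0.025 and 0.09 rad) and at rest, and the plate let go (x of green_grip in the frame of stage_home between -0.01 and 0.01 m and y of green_grip in the frame of stage_home between -0.012 and 0.012 m and z of green_grip in the frame of stage_home between -0.006 and 0.006 m and angle between the x axis of green_grip and the x axis of stage_home, either way round below 0.18 rad and value of joint clips between 0.025 and 0.09 rad and velocity of joint clips between -0.09 and 0.09 rad/s); the robot touches nothing.
It fails at once if the amber plate is moved more than 30 mm (distance of amber_grip from where it was at the start of the episode above 0.03 m).
It also fails if it takes over 45 s, if anything falls off the work surface, if the arm or the gripper's body presses on something with over 40 N, if the wrist force passes 120 N, or if a joint passes its speed limit or range.

## Working session

There is one attempt and no reset: what is moved stays moved. The work goes in short steps, Python scripts to look and compute and a shell command to move; the robot and the scene stay as the last step left them, time stands still between calls to the robot, and variables do not carry over. Pictures are saved under pics/ and viewed, at most 10 in all, crops included, and the job is handed in when it is done.

```bash
mkdir -p pics
cat > h.py <<'E'
import numpy as np, cv2
from plant import bot
def snap(n,f):
    ci=bot.camera_info(n); im,d=bot.read_camera(n)
    cv2.imwrite(f'pics/{f}.png',im); np.savez(f'{f}.npz',im=im,d=d,K=ci['intrinsics'],k1=ci['k1'],T=ci['T'])
def world(f,pts):
    z=np.load(f+'.npz'); K,T=z['K'],z['T']; out=[]
    for u,v in pts:
        x,y=cv2.undistortPoints(np.array([[[u,v]]],float),K,np.array([float(z['k1']),0,0,0]))[0,0]
        d=z['d'][int(round(v)),int(round(u))]
        out.append((T@[x*d,y*d,d,1])[:3])
    return np.array(out).round(1)
E
python3 - <<'E'
from h import *
snap('scene','s1'); snap('side','d1')
o=bot.get_obs(); print(o['tcp_pos'],o['tool_rot'],o['time'])
E
```

```text
[6.49122843e+02 1.34952810e-02 2.29971167e+02] [[-1.03828730e-04  9.99997015e-01 -2.44126708e-03]
 [ 9.99999990e-01  1.03584125e-04 -1.00322270e-04]
 [-1.00069094e-04 -2.44127747e-03 -9.99997015e-01]] 0.1
```

View pics/s1.png

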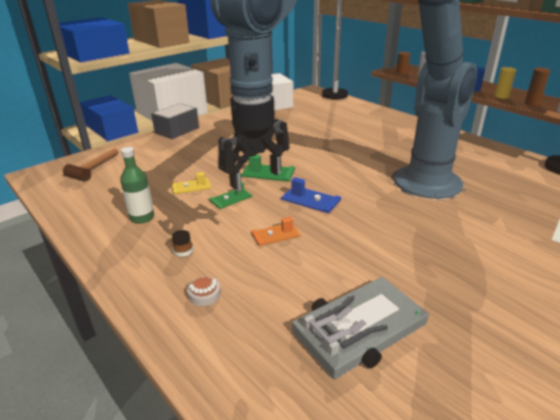

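View pics/d1.png

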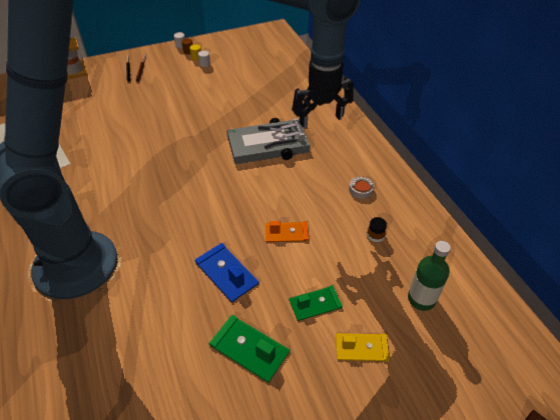

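Side picture: the plates are small green (316,303), large green (250,348), blue (227,272), yellow (361,346) and orange/amber (287,232). The small green one fits: it is neither blue nor yellow, and it is the smaller of the two greens. The stage is at (268,141), with its clips to the right, around (290,132). I'll confirm in an enlarged crop.

Run:
```python
from h import *
im=cv2.imread('pics/d1.png')
a=cv2.resize(im[270:350,270:370],None,fx=5,fy=5,interpolation=3)[:, :]
b=cv2.resize(im[110:170,220:320],None,fx=5,fy=5,interpolation=3)
b=cv2.copyMakeBorder(b,0,100,0,0,0)
c=np.hstack([a,b]); c=cv2.resize(c,(800,320)); cv2.imwrite('pics/c1.png',c)  # scale 4
```

```text
(no output)
```

View pics/c1.png

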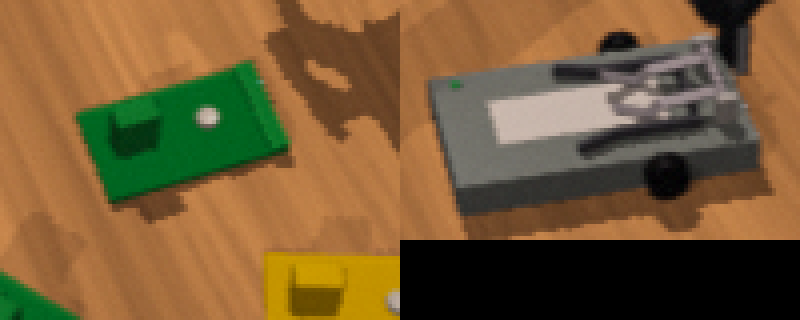

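```bash
cat >> h.py <<'E'
def plane(f,pts,h):
    z=np.load(f+'.npz'); K,T=z['K'],z['T']; out=[]
    for u,v in pts:
        x,y=cv2.undistortPoints(np.array([[[u,v]]],float),K,np.array([float(z['k1']),0,0,0]))[0,0]
        r=T[:3,:3]@[x,y,1]; s=(h-T[2,3])/r[2]; out.append(T[:3,3]+s*r)
    return np.array(out).round(1)
E
python3 - <<'E'
from h import *
L=lambda p:[(270+x/4,270+y/4) for x,y in p]; R=lambda p:[(220+(x-400)/4,110+y/4) for x,y in p]
print('plate RF,RN,FN(lip)',plane('d1',L([(78,115),(111,200)]),5),plane('d1',L([(288,147),(250,62)]),9))
print('block top',plane('d1',L([(135,107)]),40), world('d1',L([(135,107),(100,120),(200,160)])))
s=plane('d1',R([(430,80),(460,187),(758,140),(715,38)]),30); print('stage',s)
print('stage depth',world('d1',R([(440,90),(465,175),(545,120),(560,165)])))
print('amber block',world('d1',[(275,224)]))
v=(s[2]-s[1]);print(np.degrees(np.arctan2(v[1],v[0])),np.linalg.norm(np.diff(s,axis=0),axis=1))
E
```

```text
plate RF,RN,FN(lip) [[ 445.6 -293.6    5. ]
 [ 441.  -351.3    5. ]] [[ 547.  -360.6    9. ]
 [ 552.5 -301.     9. ]]
block top [[ 468.1 -320.6   40. ]] [[ 467.9 -320.9   40.6]
 [ 455.3 -302.9    7.6]
 [ 498.8 -346.2    3.1]]
stage [[498.6 313.4  30. ]
 [480.2 189.7  30. ]
 [701.7 155.6  30. ]
 [721.2 278.6  30. ]]
stage depth [[501.4 297.5  31.4]
 [487.4 199.2  31.3]
 [563.4 236.2  30.1]
 [557.1 188.6  26.5]]
amber block [[488.8 -97.7  39.2]]
-8.751993498364337 [125.06098512 224.10948217 124.53613933]
```

The point heights and sizes match what was given: block top at 40, plate about 106x58 and stage about 224x125. I'll hover over the green block and check from near.

```bash
python3 -m creep '[[-322,-181,80,-85.4,0.3],[-322,-181,80,-85.4,0.3],[-322,-181,80,-85.4,0.3],[-322,-181,80,-85.4,0.3],[-322,-181,80,-85.4,0.3],[-322,-181,80,-85.4,0.3],[-322,-181,80,-85.4,0.3],[-322,-181,80,-85.4,0.3],[-322,-181,80,-85.4,0.3],[-322,-181,80,-85.4,0.3],[-322,-181,80,-85.4,0.3],[-322,-181,80,-85.4,0.3],[-322,-181,80,-85.4,0.3],[-322,-181,80,-85.4,0.3],[-322,-181,80,-85.4,0.3]]'
python3 - <<'E'
from h import *
snap('wrist','w1'); o=bot.get_obs(); print(o['tcp_pos'],o['tool_rot'],o['time'],o['joint_positions'])
im=cv2.imread('pics/w1.png'); print(bot.camera_info('wrist')['T'].round(2))
E
```

```text
time: 1.6
tcp_pos: [469.3, -321.6, 151.3]
tool_rot: [[-0.997, 0.08, 0.0], [0.08, 0.997, -0.0], [-0.0, -0.0, -1.0]]
wrist_force: [-0.1, -0.7, -0.2]
opening: 0.65
gripper_force: 0.0
[ 469.20320142 -321.74486076  151.33147999] [[-9.96777653e-01  8.02141483e-02  3.78312595e-05]
 [ 8.02141455e-02  9.96777651e-01 -7.06458687e-05]
 [-4.33761522e-05 -6.73836210e-05 -9.99999997e-01]] 1.65 [ 0.55054772  0.31866684 -0.02583804  1.86669739  0.00995823  0.95628291
  2.0107648 ]
[[ 8.0000e-02  9.6000e-01  2.7000e-01  3.9964e+02]
 [ 1.0000e+00 -8.0000e-02 -2.0000e-02 -3.1553e+02]
 [-0.0000e+00  2.7000e-01 -9.6000e-01  2.9306e+02]
 [ 0.0000e+00  0.0000e+00  0.0000e+00  1.0000e+00]]
```

View pics/w1.png

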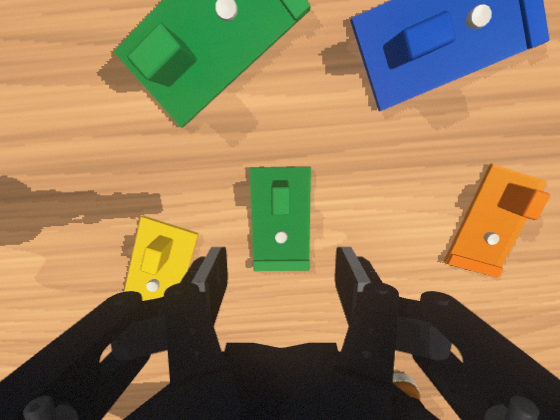

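The small green plate is centred, with corners (248,167), (311,167), (310,270), (254,271) and block top centre about (280.5,200). The gripper is aligned with it.

Run:
```python
from h import *
print(plane('w1',[(248,167),(311,167)],5),plane('w1',[(310,263),(254,264)],9),plane('w1',[(280.5,200.5)],40),world('w1',[(280,200),(300,220)]))
z=np.load('w1.npz');im=z['im'].astype(int)
m=((im[:,:,1]>im[:,:,2]+25)&(im[:,:,1]>im[:,:,0]+25)).astype(np.uint8);m[:150]=0
h=z['d'];n,l,s,c=cv2.connectedComponentsWithStats(m);i=1+s[1:,4].argmax();print(s[i])
print(cv2.minAreaRect(np.argwhere(l==i)[:,::-1].astype(np.float32)))
```

```text
[[ 439.2 -350.7    5. ]
 [ 444.1 -289.7    5. ]] [[ 544.5 -296.3    9. ]
 [ 540.9 -355.1    9. ]] [[ 466.1 -321.1   40. ]] [[ 465.8 -321.5   39.3]
 [ 497.3 -303.7    5.2]]
[ 250  167   61  104 5942]
((280.0, 218.5), (103.0, 60.0), 90.0)
```

```bash
python3 -m creep '[[3,0,40,0,0.3],[3,0,80,0,0.3],[3,0,115,0,0.3],[3,0,130,0,0.3],[3,0,140,0,0.3],[3,0,140,0,0.3],[3,0,140,0,-1],[3,0,140,0,-1],[3,0,140,0,-1],[3,0,140,0,-1],[3,0,140,0,-1],[3,0,140,0,-1],[3,0,140,0,-1]]'
```

```text
time: 2.95
tcp_pos: [467.6, -322.6, 13.1]
tool_rot: [[-0.997, 0.08, 0.003], [0.08, 0.997, -0.002], [-0.003, -0.001, -1.0]]
wrist_force: [-0.8, 0.2, 6.7]
opening: 0.174
gripper_force: 60.9
```

```bash
python3 -m creep '[[0,0,-30,0,-1],[0,0,-70,0,-1],[0,0,-110,0,-1],[0,40,-130,0,-1],[0,85,-130,0,-1],[0,130,-130,0,-1],[0,175,-130,0,-1],[0,220,-130,0,-1],[0,265,-130,0,-1],[0,310,-130,0,-1],[0,355,-130,0,-1],[0,400,-130,0,-1],[0,445,-130,2,-1],[0,490,-130,4.2,-1],[0,535,-130,4.2,-1],[0,560,-130,4.2,-1],[0,572,-130,4.2,-1],[0,572,-130,4.2,-1],[0,572,-130,4.2,-1]]'
python3 - <<'E'
from h import *
snap('wrist','w2');snap('side','d2'); o=bot.get_obs(); print(o['tcp_pos'],o['tool_rot'],o['time'],o['gripper_force'],o['joint_positions'][6])
im=cv2.imread('pics/d2.png'); b=cv2.resize(im[70:190,200:340],(560,480),interpolation=3); cv2.imwrite('pics/c2.png',b)
E
```

```text
time: 4.85
tcp_pos: [511.8, 245.9, 140.7]
tool_rot: [[-0.988, 0.155, -0.001], [0.155, 0.988, -0.002], [0.001, -0.003, -1.0]]
wrist_force: [-0.1, -1.1, -0.2]
opening: 0.178
gripper_force: 59.8
[512.21970657 245.15190764 140.81857554] [[-9.87627140e-01  1.56818685e-01 -7.29275670e-04]
 [ 1.56819954e-01  9.87624623e-01 -2.25946816e-03]
 [ 3.65923783e-04 -2.34587705e-03 -9.99997181e-01]] 4.95 59.803674817085266 0.7778319375661945
```

View pics/w2.png

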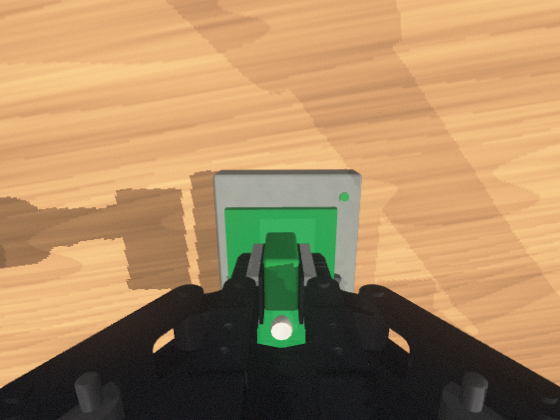

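View pics/c2.png

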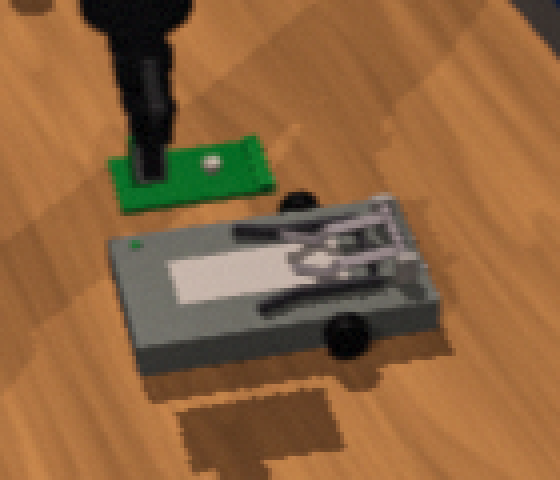

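The wrist view shows the stage rear corners at (216,176) and (360,175), with the plate held square, its rear corners at (225,208) and (337,208). In the side crop the plate is above the stage and parallel to it.

Run:
```python
from h import *
z=np.load('w2.npz'); print(np.array2string(z['d'][160:190:3,290].round(0)), z['im'][160:190:3,290].tolist())
s=plane('w2',[(216,176),(360,175),(355,285)],30); p=plane('w2',[(225,208),(337,208)],135)
print(s,p, world('w2',[(290,190),(240,220),(282,245)]))
v=s[1]-s[0]; n=np.array([v[1],-v[0]])/np.hypot(*v[:2]); t=np.array([n[1],-n[0]])
print('yaw',np.degrees(np.arctan2(n[1],n[0])),'width',np.hypot(*v[:2]))
c=s[:2].mean(0)[:2]; print('home',c+100*n,'plate rear mid',p.mean(0),'yawp',np.degrees(np.arctan2(-(p[1]-p[0])[0],(p[1]-p[0])[1])))
```

```text
[282. 282. 283. 282. 264. 256. 256. 256. 257. 259.] [[127, 182, 235], [128, 185, 236], [139, 204, 247], [111, 152, 193], [88, 96, 99], [144, 153, 154], [160, 171, 172], [163, 173, 172], [162, 172, 171], [164, 173, 174]]
[[478.4 195.1  30. ]
 [496.5 317.3  30. ]
 [601.8 303.9  30. ]] [[480.8 222.2 135. ]
 [489.7 279.4 135. ]] [[500.7 256.1  28.6]
 [489.4 227.9 131.8]
 [498.7 249.2 151.6]]
yaw -8.425269757600967 width 123.5331939196911
home [586.37078082 241.54806765] plate rear mid [485.25 250.8  135.  ] yawp -8.843987900838984
```

```bash
python3 -m creep '[[-2,4,30,0,-1],[-2,4,60,0,-1],[-2,4,80,0,-1],[-2,4,90,0,-1],[-2,4,93,0,-1],[-2,4,93,0,-1],[-2,4,93,0,-1]]'
python3 - <<'E'
from h import *
snap('side','d3');snap('wrist','w3');snap('scene','s3')
im=cv2.imread('pics/d3.png'); b=cv2.resize(im[100:170,220:320],(800,560),interpolation=3); cv2.imwrite('pics/c3.png',b)
E
```

```text
time: 5.65
tcp_pos: [515.7, 252.3, 49.6]
tool_rot: [[-0.988, 0.154, 0.002], [0.154, 0.988, 0.001], [-0.002, 0.001, -1.0]]
wrist_force: [-0.3, 0.1, -1.2]
opening: 0.172
gripper_force: 59.9
```

View pics/c3.png

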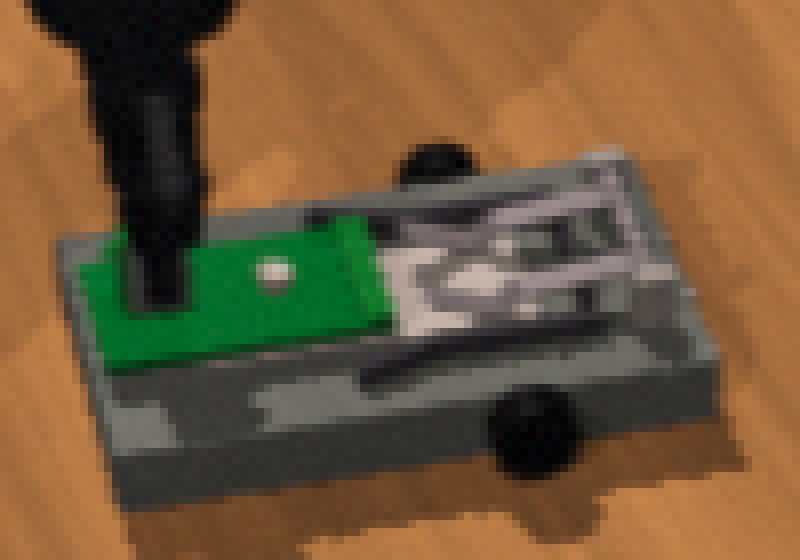

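View pics/w3.png

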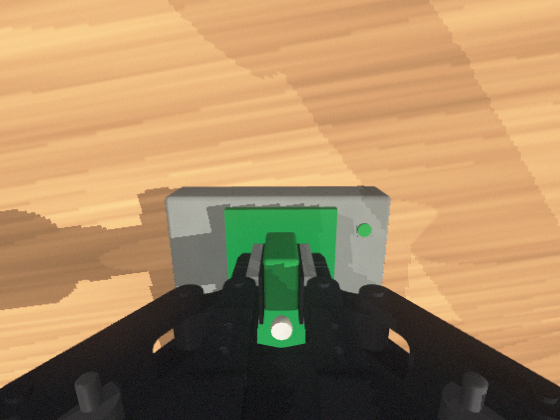

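Run:
```python
from h import *
R=lambda p:[(220+x/8,100+y/8) for x,y in p]
def rep(s,p,f,hp):
    pass
s=plane('d3',R([(58,243),(113,450),(718,360),(625,150)]),30)
p=plane('d3',R([(80,265),(107,362)]),41.5); q=plane('d3',R([(392,322),(350,218)]),45.5)
c=s.mean(0)[:2]; n=((s[2]+s[3])-(s[0]+s[1]))[:2]; n/=np.linalg.norm(n); t=np.array([-n[1],n[0]])
print('side yaw',np.degrees(np.arctan2(n[1],n[0])),'home',c-15*n)
for a in (*p,*q): print((a[:2]-(c-15*n))@n,(a[:2]-(c-15*n))@t)
s=plane('w3',[(167,198),(389,197)],30); p=plane('w3',[(225,208),(337,208)],41.5)
print(s,p); c=s.mean(0)[:2]; v=(s[1]-s[0])[:2]; t=v/np.linalg.norm(v); n=np.array([t[1],-t[0]])
print('wrist width',np.linalg.norm(v),'yaw',np.degrees(np.arctan2(n[1],n[0])))
for a in p: print((a[:2]-c)@n-100,(a[:2]-c)@t)
o=bot.get_obs(); print(o['tcp_pos'])
```

```text
side yaw -8.454350404087913 home [584.96300028 237.8803207 ]
-93.49767179213212 31.414898387338038
-93.64270340909715 -25.42407561668564
11.787942109712679 -32.80370877064735
10.06171213217779 29.82304374027772
[[477.6 194.5  30. ]
 [496.1 317.6  30. ]] [[485.3 228.2  41.5]
 [494.3 286.3  41.5]]
wrist width 124.4823682294003 yaw -8.546696908707037
-97.39384778250566 -27.771081552925708
-97.12834833491245 31.021260720905584
[515.38035285 252.57680964  49.53723881]
```

The plate is centred to about 1 mm, square, and about 71 mm behind home. Next: lower it and start the slide.

```bash
python3 -m creep '[[0,-1,3,0,-1],[0,-1,5,0,-1],[0,-1,7,0,-1],[0,-1,7,0,-1],[0,-1,7,0,-1]]'; python3 -m creep '[[-3,0,0,0,-1],[-6,0,0,0,-1],[-9,0,0,0,-1],[-12,0,0,0,-1],[-15,0,0,0,-1],[-18,0,0,0,-1],[-21,0,0,0,-1],[-24,0,0,0,-1],[-27,0,0,0,-1],[-30,0,0,0,-1],[-30,0,0,0,-1]]'
```

```text
time: 6.3
tcp_pos: [514.5, 251.0, 43.1]
tool_rot: [[-0.988, 0.153, 0.0], [0.153, 0.988, -0.001], [-0.0, -0.001, -1.0]]
wrist_force: [-4.4, -2.6, 10.3]
opening: 0.175
gripper_force: 61.5
time: 7.4
tcp_pos: [539.1, 249.7, 43.1]
tool_rot: [[-0.989, 0.15, -0.008], [0.15, 0.989, 0.0], [0.008, -0.001, -1.0]]
wrist_force: [-12.6, 0.1, 15.7]
opening: 0.176
gripper_force: 62.3
```

```bash
python3 -m creep '[[-3,-1,0,0,-1],[-6,-1,0,0,-1],[-9,-1,0,0,-1],[-12,-1,0,0,-1],[-15,-1,0,0,-1],[-18,-1,0,0,-1],[-21,-1,0,0,-1],[-24,-1,0,0,-1],[-27,-1,0,0,-1],[-30,-1,0,0,-1],[-30,-1,0,0,-1]]'
```

```text
time: 8.5
tcp_pos: [554.7, 248.7, 42.8]
tool_rot: [[-0.989, 0.145, -0.033], [0.145, 0.989, -0.001], [0.033, -0.006, -0.999]]
wrist_force: [-34.1, 0.3, 34.1]
opening: 0.173
gripper_force: 65.3
```

Run:
```python
from h import *
snap('side','d4');snap('scene','s4')
a=cv2.resize(cv2.imread('pics/d4.png')[110:165,225:315],None,fx=8,fy=8,interpolation=3)[:300]
a=cv2.resize(cv2.imread('pics/d4.png')[110:162,225:313],(500,296),interpolation=3)
b=cv2.resize(cv2.imread('pics/s4.png')[270:370,285:435],(450,300),interpolation=3)
c=np.zeros((600,500,3),np.uint8); c[:296]=a; c[300:,:450]=b; cv2.imwrite('pics/c4.png',c)
```

```text
(no output)
```

View pics/c4.png

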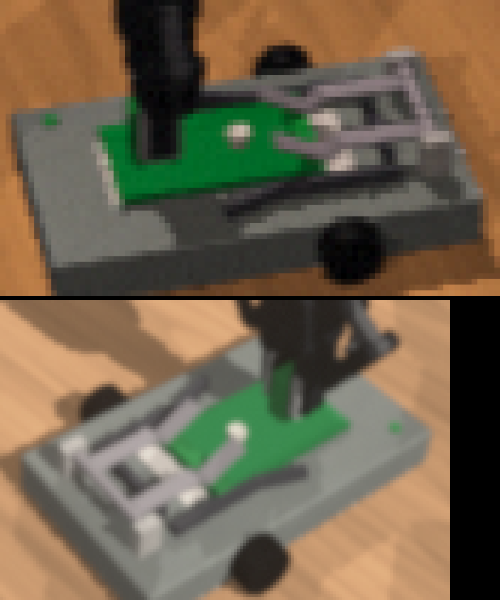

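The plate has drifted about 5 mm to +y, against the far rail, because the arm gives under load. I'm also pressing down. I'll back off a little, shift to -y, relieve the press and look at the numbers.

```bash
python3 -m creep '[[10,0,-2,0,-1],[20,-1,-3,0,-1],[25,-2,-3,0,-1],[25,-4,-3,0,-1],[25,-4,-3,0,-1]]'
```

```text
time: 9.1
tcp_pos: [546.0, 241.9, 43.3]
tool_rot: [[-0.988, 0.152, -0.004], [0.152, 0.988, 0.001], [0.004, 0.001, -1.0]]
wrist_force: [-3.8, 4.0, -4.4]
opening: 0.177
gripper_force: 60.0
```

```bash
python3 -m creep '[[-3,0,0,0,-1],[-6,0,0,0,-1],[-9,0,0,0,-1],[-12,0,0,0,-1],[-15,0,0,0,-1],[-18,-1,0,0,-1],[-21,-1,0,0,-1],[-24,-1,0,0,-1],[-24,-1,0,0,-1]]'
```

```text
time: 10.0
tcp_pos: [567.9, 238.6, 43.0]
tool_rot: [[-0.989, 0.151, -0.007], [0.151, 0.989, 0.002], [0.007, 0.001, -1.0]]
wrist_force: [-0.4, 4.6, -6.1]
opening: 0.179
gripper_force: 59.7
```

```bash
python3 -m creep '[[-3,1,1,0,-1],[-6,1,1,0,-1],[-9,1,1,0,-1],[-12,1,1,0,-1],[-15,1,1,0,-1],[-17,1,1,0,-1],[-19,1,1,0,-1],[-19,1,1,0,-1]]'; python3 -m creep '[[-2,0,0,0,-1],[-4,0,0,0,-1],[-6,0,0,0,-1],[-6,0,0,0,-1]]'
```

```text
time: 10.8
tcp_pos: [585.2, 236.1, 42.9]
tool_rot: [[-0.988, 0.152, -0.011], [0.152, 0.988, -0.0], [0.011, -0.002, -1.0]]
wrist_force: [-11.0, 2.5, 5.6]
opening: 0.172
gripper_force: 61.4
time: 11.2
tcp_pos: [585.1, 236.1, 42.9]
tool_rot: [[-0.988, 0.151, -0.023], [0.151, 0.989, -0.002], [0.022, -0.006, -1.0]]
wrist_force: [-23.8, 2.0, 15.5]
opening: 0.178
gripper_force: 62.8
```

```bash
python3 -m creep '[[3,0,0,0,-1],[6,0,-1,0,-1],[6,0,-1,0,-1],[6,0,-1,0,-0.2],[6,0,-1,0,-0.2],[6,0,-1,0,-0.2],[6,0,-1,0,-0.2],[6,0,-30,0,-0.2],[6,0,-75,0,-0.2],[60,0,-120,0,-0.2],[110,0,-140,0,-0.2],[160,0,-140,0,-0.2],[160,0,-140,0,-0.2]]'
python3 - <<'E'
from h import *
snap('side','d5');snap('scene','s5')
a=cv2.resize(cv2.imread('pics/d5.png')[110:162,225:313],(500,296),interpolation=3)
b=cv2.resize(cv2.imread('pics/s5.png')[270:370,285:435],(450,300),interpolation=3)
c=np.zeros((600,500,3),np.uint8); c[:296]=a; c[300:,:450]=b; cv2.imwrite('pics/c5.png',c)
E
```

```text
time: 12.5
tcp_pos: [435.3, 259.3, 185.0]
tool_rot: [[-0.989, 0.15, 0.001], [0.15, 0.989, 0.001], [-0.001, 0.001, -1.0]]
wrist_force: [0.3, 0.2, 0.4]
opening: 0.402
gripper_force: 0.0
```

View pics/c5.png

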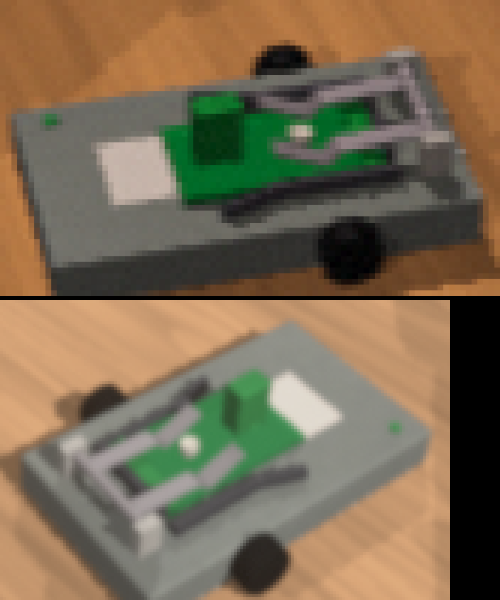

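The plate lies between the rails with the clips on the glass behind the lip. The block top is at about (217,103) in the upper crop. I'll check the distance to home.

Run:
```python
from h import *
R=lambda p:[(225+x/5.68,110+y/5.69) for x,y in p]
h=np.array([585,238.5]);n=np.array([.989,-.148]);t=np.array([.148,.989])
for a in (*plane('d5',R([(217,103)]),70),*plane('d5',R([(163,128),(187,203)]),35),*world('d5',R([(217,103)]))): print(a,(a[:2]-h)@n,(a[:2]-h)@t)
```

```text
[585.7 234.   70. ] 1.358300000000045 -4.3468999999999935
[566.6 266.3  35. ] -22.311999999999976 24.771000000000015
[557.  204.8  35. ] -22.704400000000003 -37.47329999999999
[586.2 235.4  68.9] 1.6456000000000441 -2.8882999999999877
```

```bash
python3 -c "
from plant import bot
print(bot.job_done())"
```

```text
the job is handed in; nothing more can be done
None
```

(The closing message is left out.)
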